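Touch off a puppet blank with three stops

ROBOT

A 7-joint arm with a two-finger parallel gripper is mounted at the origin on the work surface. World frame = base frame: x ahead of the robot, y to its left, z up, the work surface at z = 0. Lengths are in m, angles in rad, forces in N, time in s.
With the tool pointing down it reaches from about 0.4 to 0.85 m from the base axis. Payload 10.4 kg.
Tool frame: the origin (TCP) lies midway between the tips of the shut fingers; the grasp point (between the pads) lies 19 mm behind it; z points along the fingers, x is the direction in which the jaws open and shut, and the axes are right-handed (so a half turn about z gives the same grasp; the last joint's range is limited). The gripper opens to 85 mm and grips with 20 to 120 N. Pads are 22 mm wide; open, the fingers measure 114 mm over their backs; the gripper's body (76 mm by 85 mm) begins 54 mm behind the grasp point. The pads swing forward as they close: fully open they stand 13 mm farther back than shut.
Start: joints at [-1.225, 0.332, -0.065, 1.46, 0.022, 1.35, -0.088], TCP at [0.225, 0.583, 0.231] pointing down, gripper open.
Joint ranges: [-2.6, 2.6], [-0.5, 2.12], [-1.47, 1.34], [0.16, 2.42], [-1.27, 4.41], [0.06, 2.06], [-2.6, 2.6]. Speed limits (rad/s): [2.22, 2.22, 2.79, 2.79, 3.14, 3.14, 3.14].

INTERFACE

Orientations are given as a unit quaternion [x, y, z, w].
In Python, from workcell import manip, cams gives the robot as it stands.
- The arm moves only by the tool move_arm, never from a script. Its argument "moves" is a list of rows, each a list of 7 numbers: the turn, a rotation vector about the tool's x, y, z in degrees, then the shift along the tool's x, y, z in m, then the finger opening in m, from 0 to 0.0854. A call has 1 to 10 rows; each row is the pose to reach, as a shift and turn from the pose commanded when the call began, along the tool's axes at that moment; what a row does not reach only later rows make up. A row lasts 1/10 s, in which the tool goes at most 50 mm and 8.59 degrees, less where a joint would pass 70% of its speed; a pose out of reach is approached as far as the arm can. A call with a gripper value outside its range is refused whole. The fingers move at their own pace and stop on an object; "grip_force" is the grip in N (left out, the last holds). Time passes only in rows, so rows that repeat a pose let the fingers close. It gives the time, the measured TCP pose, the force and the opening at its end, in the units of the state.
- manip.get_obs(): the state, without advancing time (a new reading comes with each control period).
- cams.camera(name): name is "scene" or "side" or "wrist"; returns the picture (384x512x3 uint8, red, green, blue); there is no depth.
- cams.camera_params(name): a dict with "fx", "fy", "cx", "cy" (pixels), "dist_coeffs" ([k1, k2, p1, p2, k3] as OpenCV has them; the pictures are not rectified), "xyz" and "rotation" of the camera in the world. Camera axes: x right, y up, looking along -z (the intrinsics and any distortion apply to the point x, -y, -z); pixel columns grow to the right and rows downward; lengths in m; the calibration is good to about 2 mm. A picture is of the moment at which its call begins: read the wrist's pose just before it. camera_params takes no time and is no camera call; for the wrist camera it gives the pose at the moment of the call.
- manip.hand_in(): hands the job in, once; it reports no verdict.
The state is a dict: "clock": time; "joint_pos": joint angles; "joint_velocities": joint speeds; "tau": joint torques, N m; "position": TCP position; "ee_rot": TCP orientation; "ft_force": force on the tool from outside, world axes, zero at the start; "torque": the same for the moment, N m; "grip_width": opening from 0.0 (shut) to 1.0 (fully open).
Only numpy, scipy, OpenCV 4.12 (cv2) and the standard library are available. Lean on these libraries where they do the work, as an engineer would, in place of code of your own. Each camera call takes 0.05 s, during which the arm holds its last target. There are 200 camera calls.

TASK

The wooden torso blank clamped on the fixture plate has to come back to exactly this place after carving, so touch it off with the three steel stops: slide each one up, square to the face, until its ball nose meets the wood, and hold it there with a light, definite push of 6 to 10 newtons for half a second - first the left stop near the left end of the long side facing the robot, then the right stop near the right end of that side, then the end stop at the middle of the left end. Never ram the wood; leave all three stops standing on the plate, still touching it, and do not disturb the foot or the offcut.

Things in the scene. Friction and masses are not known exactly. Their poses are not given: they have to be found in the camera images.
- plate: steel fixture plate 300 (x) x 480 (y) x 12 mm, fixed to the bench; origin at the centre of its underside, its top 12 mm higher; x away from the robot, y to the left
- blank_spot (a point): point on the plate's top, at x = 40 mm, y = 0 of the plate, axes as the plate's. The fixed blank, 70 (x) x 180 (y) x 50 mm, was clamped here by eye: its centre is off by up to 8 mm in x and in y and it is turned by up to 0.06 rad, so its faces must be felt. Dark strap and nut over its right half and behind, up to 74 mm above the plate
- stop_left_post (a point): centre of the 26 (x) x 24 (y) mm grip post of the left stop, 45 mm above the plate, 22 mm below the post's top; x along its nose, z up. Loose steel block, about 0.6 kg, foot 60 x 44 x 16 mm; slides on nylon glides (drag 1 to 3 N unless pressed down) and stays where left. Starts on the robot's side of the blank, left (+y), roughly facing the long side, nose 10 to 65 mm off
- stop_left_nose (a point): centre of the ball (6 mm radius) at the tip of the left stop's nose: 45 mm ahead of the post's axis, 13 mm below the post point, 32 mm above the plate
- stop_right_post (a point): centre of the 26 (x) x 24 (y) mm grip post of the right stop, 45 mm above the plate, 22 mm below the post's top; x along its nose, z up. Loose steel block, about 0.6 kg, foot 60 x 44 x 16 mm; slides on nylon glides (drag 1 to 3 N unless pressed down) and stays where left. Starts on the robot's side of the blank, right (-y), roughly facing the long side, nose 10 to 65 mm off
- stop_right_nose (a point): centre of the ball (6 mm radius) at the tip of the right stop's nose: 45 mm ahead of the post's axis, 13 mm below the post point, 32 mm above the plate
- stop_end_post (a point): centre of the 26 (x) x 24 (y) mm grip post of the end stop, 45 mm above the plate, 22 mm below the post's top; x along its nose, z up. Loose steel block, about 0.6 kg, foot 60 x 44 x 16 mm; slides on nylon glides (drag 1 to 3 N unless pressed down) and stays where left. Starts left (+y) of the blank, roughly facing its left end, nose 10 to 65 mm off
- stop_end_nose (a point): centre of the ball (6 mm radius) at the tip of the end stop's nose: 45 mm ahead of the post's axis, 13 mm below the post point, 32 mm above the plate
- foot: small carved wooden puppet foot, 70 mm long, 42 mm tall, standing on the plate right of the blank; leave alone
- offcut: wooden offcut 45 x 22 x 18 mm lying on the plate behind the blank; leave alone
Not all that is in view belongs to the job. What is shaped like the part that bears stop_end_post but green or pink is not meant.

How it is judged:
By the outcome, as a careful person would: the job done as asked, in the order asked, and still so for the second after the job is handed in, with the robot touching nothing.
It also fails if it takes over 72 s, if anything falls off the work surface, if the arm or the gripper's body presses on something with over 40 N, if the wrist force passes 120 N, or if a joint passes its speed limit or range.

## Working session

There is one attempt and no reset: what is moved stays moved. The work goes in short steps, Python scripts to look and compute and a tool call to move; the robot and the scene stay as the last step left them, time stands still between calls to the robot, and variables do not carry over. Pictures are saved under pics/ and viewed, about 8 in all and at most 12, crops included, and the job is handed in when it is done.

Besides the shell and the picture viewer there is one more tool, called as name(argument=value, ...), one argument or row to a line, values as JSON. move_arm: Moves the arm, as the interface text tells. Its arguments: {"type":"object","properties":{"moves":{"type":"array","items":{"type":"array","items":{"type":"number"}}},"grip_force":{"type":"number"}},"required":["moves"]}

```bash
mkdir -p pics; ls
python3 - <<'E'
from workcell import manip,cams
import cv2,numpy as np
o=manip.get_obs();print({k:np.round(v,3).tolist() for k,v in o.items()})
for n in ["scene","side","wrist"]:
    p=cams.camera_params(n);print(n,p)
    im=cams.camera(n);cv2.imwrite(f"pics/{n}0.png",cv2.cvtColor(im,cv2.COLOR_RGB2BGR))
E
```

```text
pics
{'clock': 0.0, 'joint_pos': [-1.225, 0.333, -0.065, 1.461, 0.022, 1.35, -0.089], 'joint_velocities': [-0.0, -0.001, 0.0, 0.001, -0.002, -0.001, -0.0], 'tau': [0.001, -62.543, 0.05, -39.161, 0.016, 0.01, 0.0], 'position': [0.225, 0.583, 0.23], 'ee_rot': [0.825, 0.565, -0.001, 0.0], 'ft_force': [0.543, -0.156, -0.697], 'torque': [0.028, 0.041, 0.045], 'grip_width': 1.004}
scene {'fx': 418.9689687701864, 'fy': 418.9689687701864, 'cx': 254.42708868357474, 'cy': 196.1604093858934, 'dist_coeffs': array([-0.13567372,  0.        ,  0.        ,  0.        ,  0.        ]), 'xyz': array([ 0.78316586, -0.37739902,  0.60448384]), 'rotation': array([0.35944903, 0.11014353, 0.26120045, 0.88906643])}
side {'fx': 349.3729658984767, 'fy': 349.3729658984767, 'cx': 255.7493479882784, 'cy': 187.96890386109555, 'dist_coeffs': array([-0.02733601,  0.        ,  0.        ,  0.        ,  0.        ]), 'xyz': array([0.23318899, 0.42736629, 0.55455579]), 'rotation': array([-0.11526091,  0.34476539,  0.88996781, -0.27533443])}
wrist {'fx': 301.5803446756747, 'fy': 301.5803446756747, 'cx': 256.5810336867768, 'cy': 191.45468896368251, 'dist_coeffs': array([0.02570552, 0.        , 0.        , 0.        , 0.        ]), 'xyz': array([0.1623866 , 0.60631318, 0.37205847]), 'rotation': array([-0.10961131, -0.07481498,  0.56030953,  0.8175826 ])}
```

View pics/scene0.png

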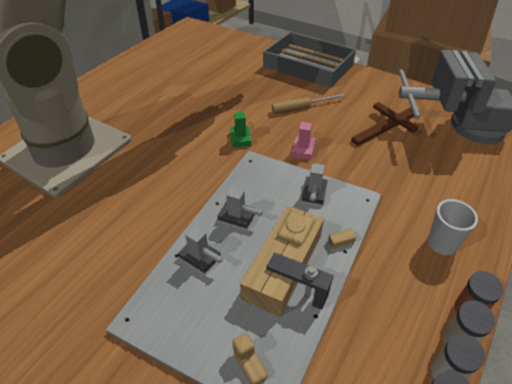

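View pics/side0.png

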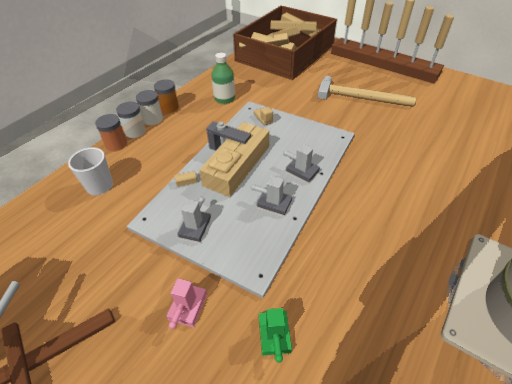

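```bash
cat > h.py <<'E'
import numpy as np,cv2
from scipy.spatial.transform import Rotation as R
from scipy.optimize import least_squares
from workcell import cams
def K(p): return np.array([[p["fx"],0,p["cx"]],[0,p["fy"],p["cy"]],[0,0,1]])
def onz(p,uv,z):
    uv=np.array(uv,float).reshape(-1,1,2)
    n=cv2.undistortPoints(uv,K(p),p["dist_coeffs"])[:,0]
    d=np.c_[n[:,0],-n[:,1],-np.ones(len(n))]@R.from_quat(p["rotation"]).as_matrix().T
    c=np.array(p["xyz"]); return c+d*((z-c[2])/d[:,2])[:,None]
def proj(p,X):
    X=np.atleast_2d(X)-p["xyz"]; c=X@R.from_quat(p["rotation"]).as_matrix()*[1,-1,-1]
    return cv2.projectPoints(c,np.zeros(3),np.zeros(3),K(p),p["dist_coeffs"])[0][:,0]
E
python3 - <<'E'
from h import *
s=cams.camera_params("scene");d=cams.camera_params("side")
print(onz(s,[(251,153),(380,196),(113,330)],.012).round(3))
print(onz(d,[(265,293),(134,227),(354,136),(251,104)],.012).round(3))
a=cv2.imread("pics/scene0.png")[145:335,165:405];cv2.imwrite("pics/sc.png",cv2.resize(a,None,fx=3,fy=3,interpolation=cv2.INTER_CUBIC))
a=cv2.imread("pics/side0.png")[110:300,130:360];cv2.imwrite("pics/sd.png",cv2.resize(a,None,fx=3,fy=3,interpolation=cv2.INTER_CUBIC))
E
```

```text
[[ 0.388  0.21   0.012]
 [ 0.677  0.238  0.012]
 [ 0.439 -0.257  0.012]]
[[ 0.377  0.207  0.012]
 [ 0.661  0.237  0.012]
 [ 0.424 -0.253  0.012]
 [ 0.712 -0.226  0.012]]
```

View pics/sc.png

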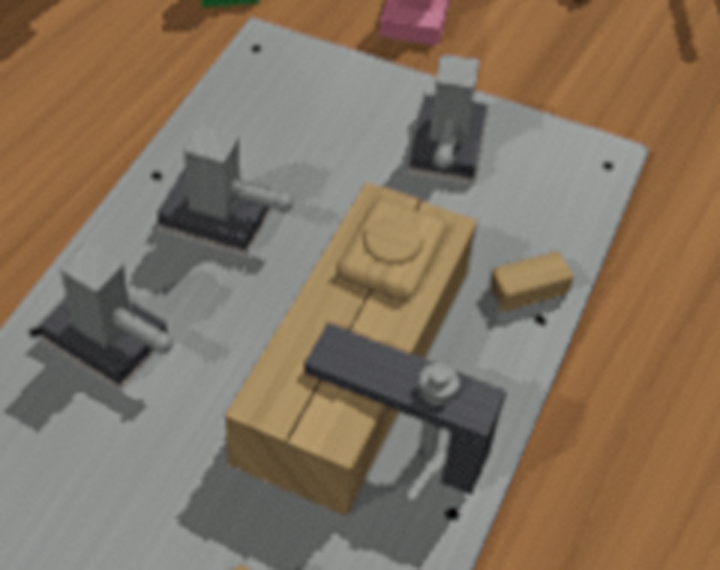

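View pics/sd.png

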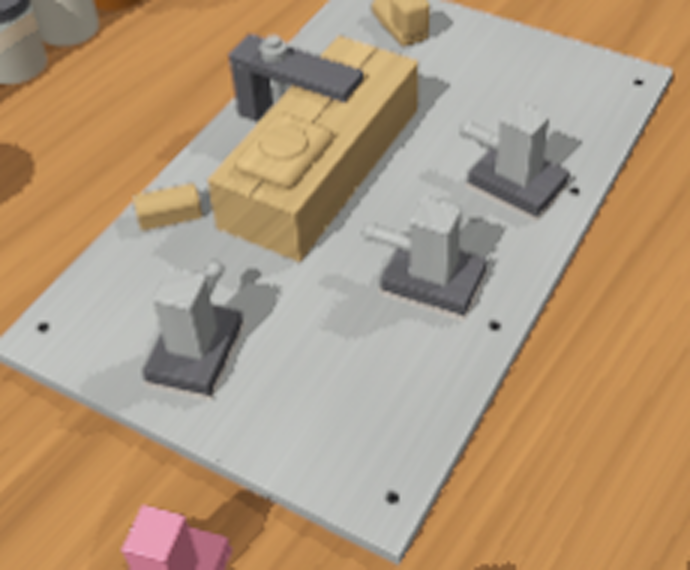

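```bash
cat > fit.py <<'E'
from h import *
s=cams.camera_params("scene");d=cams.camera_params("side")
S=lambda u,v:(u/3+165-.33,v/3+145-.33); D=lambda u,v:(u/3+130-.33,v/3+110-.33)
def pt(cs,z): # each camera separately
    return [onz(c,[uv],z)[0,:2].round(4) for c,uv in cs]
print("plate")
for nm,a,b in [("A",S(250,19),D(400,556)),("B",S(648,148),D(0,357)),("C",(113,330),D(673,71))]:
    print(nm,pt([(s,a),(d,b)],.012))
for nm,a,b in [("L",S(286,200),D(370,233)),("R",S(163,341),D(468,131)),("E",S(446,153),D(214,268))]:
    print("nose",nm,pt([(s,a),(d,b)],.044))
for nm,b in [("L",D(437,212)),("R",D(527,117)),("E",D(183,290))]: print("post",nm,pt([(d,b)],.079))
print("postE scene",pt([(s,S(457,75))],.079))
print("blank top: S FL,FR,BL / D  FL FR BL")
for nm,a,b in [("FL",S(368,186),D(298,211)),("FR",S(228,418),D(416,62)),("BL",S(475,219),D(212,184))]: print(nm,pt([(s,a),(d,b)],.062))
print("BR",pt([(s,S(355,468))],.062))
print("end blank bottom D FL BL",pt([(d,D(300,258)),(d,D(214,228))],.012))
E
python3 fit.py
```

```text
plate
A [array([0.3788, 0.2119]), array([0.3779, 0.2121])]
B [array([0.676 , 0.2436]), array([0.6654, 0.2448])]
C [array([ 0.4387, -0.2565]), array([ 0.428 , -0.2631])]
nose L [array([0.5126, 0.0504]), array([0.5128, 0.0472])]
nose R [array([ 0.5116, -0.0732]), array([ 0.5116, -0.0753])]
nose E [array([0.5756, 0.1373]), array([0.5788, 0.1286])]
post L [array([0.469, 0.035])]
post R [array([ 0.4664, -0.0757])]
post E [array([0.5591, 0.1725])]
postE scene [array([0.5632, 0.1693])]
blank top: S FL,FR,BL / D  FL FR BL
FL [array([0.556 , 0.0719]), array([0.5533, 0.0708])]
FR [array([ 0.5759, -0.1037]), array([ 0.5748, -0.1023])]
BL [array([0.6208, 0.0825]), array([0.6168, 0.0831])]
BR [array([ 0.6442, -0.094 ])]
end blank bottom D FL BL [array([0.557 , 0.0696]), array([0.6252, 0.0813])]
```

```bash
cat >> h.py <<'E'
def go(p,yaw,o=None):
    """shift in tool axes & turn (deg about tool xyz) to TCP p with tool y heading yaw (deg), pointing down"""
    from workcell import manip
    o=o or manip.get_obs(); r=R.from_quat(o["ee_rot"])
    a=np.radians(yaw); y=np.array([np.cos(a),np.sin(a),0]); z=np.array([0,0,-1.]); T=R.from_matrix(np.c_[np.cross(y,z),y,z])
    return (r.inv()*T).as_rotvec(degrees=True).round(2), r.inv().apply(np.array(p)-o["position"]).round(4)
E
python3 -c "
from h import *
print(go([.45,.03,.21],12))"
```

```text
(array([-1.000e-02,  6.000e-02, -3.313e+01]), array([-0.4345,  0.4089,  0.0212]))
```

move_arm(
  moves=[
    [0, 0, -8, -0.035, 0.033, 0, 0.0854],
    [0, 0, -16, -0.07, 0.066, 0, 0.0854],
    [0, 0, -24, -0.105, 0.099, 0, 0.0854],
    [0, 0, -33, -0.14, 0.132, 0, 0.0854],
    [0, 0, -33, -0.175, 0.165, 0, 0.0854],
    [0, 0, -33, -0.21, 0.198, 0, 0.0854],
    [0, 0, -33, -0.245, 0.231, 0, 0.0854],
    [0, 0, -33, -0.28, 0.264, 0, 0.0854],
    [0, 0, -33, -0.315, 0.297, 0, 0.0854],
    [0, 0, -33, -0.35, 0.33, 0.01, 0.0854],
  ],
)

```text
clock: 1.15
position: [0.4078, 0.1359, 0.2222]
ee_rot: [0.63, 0.776, 0.001, 0.0]
ft_force: [0.8, -0.1, 0.0]
grip_width: 0.997
```

```bash
python3 -c "
from h import *
print(go([.45,.03,.21],12))"
```

```text
(array([ 0.13, -0.06, -0.13]), array([-0.1123,  0.0195,  0.0121]))
```

move_arm(
  moves=[
    [0, 0, 0, -0.035, 0.006, 0.004, 0.0854],
    [0, 0, 0, -0.07, 0.013, 0.008, 0.0854],
    [0, 0, 0, -0.1, 0.018, 0.011, 0.0854],
    [0, 0, 0, -0.11, 0.02, 0.012, 0.0854],
    [0, 0, 0, -0.11, 0.02, 0.012, 0.0854],
  ],
)

```text
clock: 1.65
position: [0.4492, 0.033, 0.2091]
ee_rot: [0.631, 0.776, -0.0, -0.0]
ft_force: [-0.8, 0.6, -1.1]
grip_width: 1.0
```

Run:
```python
from h import *
from workcell import manip
import json
o=manip.get_obs();p=cams.camera_params("wrist");im=cams.camera("wrist")
print(o["position"],p["xyz"],p["rotation"],o["ft_force"])
json.dump({k:np.array(v).tolist() for k,v in p.items()},open("w1.json","w"))
a=cv2.cvtColor(im,cv2.COLOR_RGB2BGR);cv2.imwrite("pics/w1.png",a)
cv2.imwrite("pics/w1b.png",cv2.resize(a,(768,576),interpolation=cv2.INTER_CUBIC))
```

```text
[0.44923112 0.03303281 0.20911377] [0.38332724 0.01902605 0.35058025] [-0.08347168 -0.10313512  0.76861242  0.62580394] [-0.82332396  0.55178211 -1.08207311]
```

View pics/w1b.png

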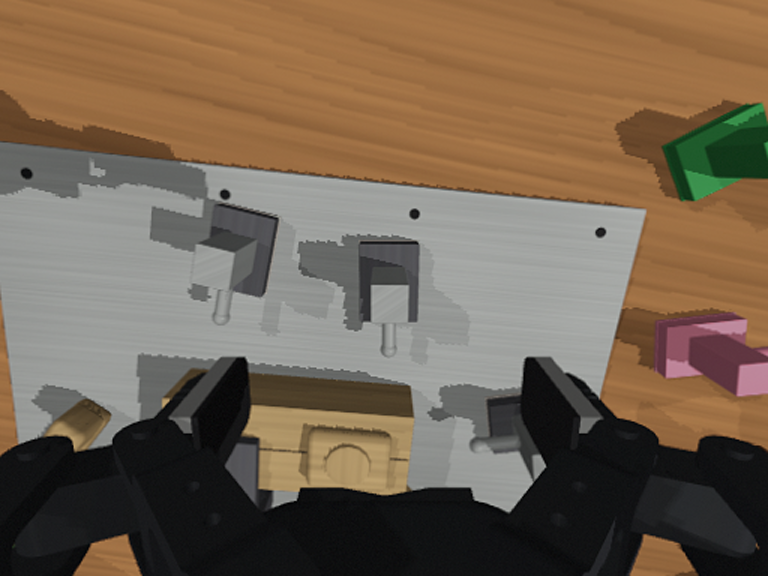

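```bash
cat > m1.py <<'E'
from h import *
import json
p=json.load(open("w1.json")); p={k:np.array(v) if isinstance(v,list) else v for k,v in p.items()}
W=lambda l,z:onz(p,[((u+.5)/1.5-.5,(v+.5)/1.5-.5) for u,v in l],z)[:,:2].round(4)
q=W([(371,285),(409,285),(408,322),(372,322)],.079);print("Lpost",q.mean(0),q.tolist())
print("Lfoot",W([(361,242),(419,242),(418,321),(361,321)],.028).tolist())
q=W([(194,247),(232,252),(227,292),(191,287)],.079);print("Rpost",q.mean(0),q.tolist())
print("Rfoot",W([(216,204),(278,217),(263,296)],.028).tolist())
print("noses L R E",W([(389,350),(221,318),(478,444)],.044).tolist())
q=W([(412,417),(250,403)],.062);print("blank top",q.tolist(),np.degrees(np.arctan2(-(q[0]-q[1])[0],(q[0]-q[1])[1])))
q=W([(411,386),(250,374)],.012);print("blank bot",q.tolist(),np.degrees(np.arctan2(-(q[0]-q[1])[0],(q[0]-q[1])[1])))
q=W([(646,210),(180,162),(0,143)],.012);print("plate",q.tolist(),np.degrees(np.arctan2(-(q[0]-q[1])[0],(q[0]-q[1])[1])))
E
python3 m1.py
```

```text
Lpost [0.465525 0.0394  ] [[0.456, 0.0253], [0.4512, 0.0485], [0.4751, 0.0531], [0.4798, 0.0307]]
Lfoot [[0.4397, 0.0132], [0.4313, 0.0541], [0.4901, 0.0667], [0.4988, 0.0246]]
Rpost [ 0.466425 -0.07255 ] [[0.4544, -0.084], [0.4528, -0.0613], [0.4786, -0.0614], [0.4799, -0.0835]]
Rfoot [[0.4341, -0.0912], [0.4342, -0.0476], [0.4942, -0.0502]]
noses L R E [[0.5109, 0.0486], [0.5109, -0.0738], [0.5733, 0.1319]]
blank top [[0.5505, 0.0735], [0.5627, -0.0412]] 6.071405474881228
blank bot [[0.5517, 0.0759], [0.5676, -0.0551]] 6.9203702014390265
plate [[0.377, 0.2138], [0.4122, -0.1248], [0.4257, -0.2473]] 5.935005483879318
```

```bash
python3 -c "
from h import *
print(go([.4655,.0394,.04],11.7))"
```

```text
(array([-0.02, -0.02,  0.14]), array([0.0014, 0.0173, 0.1692]))
```

move_arm(
  moves=[
    [0, 0, 0, 0.001, 0.017, 0.03, 0.0854],
    [0, 0, 0, 0.001, 0.017, 0.07, 0.0854],
    [0, 0, 0, 0.001, 0.017, 0.105, 0.0854],
    [0, 0, 0, 0.001, 0.017, 0.135, 0.0854],
    [0, 0, 0, 0.001, 0.017, 0.155, 0.0854],
    [0, 0, 0, 0.001, 0.017, 0.165, 0.0854],
    [0, 0, 0, 0.001, 0.017, 0.169, 0.0854],
    [0, 0, 0, 0.001, 0.017, 0.169, 0.0854],
  ],
)

```text
clock: 2.5
position: [0.4657, 0.0393, 0.0406]
ee_rot: [0.63, 0.777, 0.0, -0.0]
ft_force: [0.5, 0.0, -0.3]
grip_width: 0.999
```

move_arm(
  grip_force=25,
  moves=[
    [0, 0, 0, 0, 0, 0, 0.05],
    [0, 0, 0, 0, 0, 0, 0.036],
    [0, 0, 0, 0, 0, 0, 0.028],
    [0, 0, 0, 0, 0, 0, 0.02],
    [0, 0, 0, 0, 0, 0, 0.015],
    [0, 0, 0, 0, 0, 0, 0.015],
    [0, 0, 0, 0, 0, 0, 0.015],
  ],
)

```text
clock: 3.2
position: [0.4658, 0.0386, 0.0407]
ee_rot: [0.63, 0.776, 0.0, 0.0]
ft_force: [-2.1, 0.3, 6.2]
grip_width: 0.282
```

```bash
python3 -c "
from h import *
from workcell import manip
o=manip.get_obs();print(o['ft_force'],o['torque'],o['grip_width'])
print(go([.4642,.0382,.04],6.6))
n=np.array([np.cos(np.radians(6.6)),np.sin(np.radians(6.6))])
nose=np.array([.5489,.0480]); post=nose-.045*n; print(post, post-.036*n, go([*(post-.036*n),.04],6.6))"
```

```text
[-2.12717712  0.32017219  6.19063523] [-0.02348243  0.28826103  0.05350828] 0.2816506245039172
(array([ 0.03, -0.02,  5.27]), array([-0.0001, -0.0017,  0.0007]))
[0.50419823 0.04282783] [0.46843681 0.03869009] (array([ 0.03, -0.02,  5.27]), array([-0.0005,  0.0026,  0.0007]))
```

move_arm(
  moves=[
    [0, 0, 0, 0, 0, -0.0003, 0.015],
    [0, 0, 0, 0, 0, -0.0003, 0.015],
    [0, 0, 1.7, 0, 0.001, -0.0003, 0.015],
    [0, 0, 3.5, 0, 0.002, -0.0003, 0.015],
    [0, 0, 5.3, 0, 0.003, -0.0003, 0.015],
    [0, 0, 5.3, 0, 0.003, -0.0003, 0.015],
  ],
)

```text
clock: 3.8
position: [0.4684, 0.0393, 0.0407]
ee_rot: [0.666, 0.746, -0.0, -0.0]
ft_force: [-2.1, 0.9, 4.5]
grip_width: 0.281
```

move_arm(
  moves=[
    [0, 0, 0, 0, 0.002, -0.0006, 0.015],
    [0, 0, 0, 0, 0.006, -0.0006, 0.015],
    [0, 0, 0, 0, 0.01, -0.0006, 0.015],
    [0, 0, 0, 0, 0.014, -0.0006, 0.015],
    [0, 0, 0, 0, 0.018, -0.0006, 0.015],
    [0, 0, 0, 0, 0.021, -0.0006, 0.015],
    [0, 0, 0, 0, 0.024, -0.0006, 0.015],
    [0, 0, 0, 0, 0.026, -0.0006, 0.015],
    [0, 0, 0, 0, 0.027, -0.0006, 0.015],
    [0, 0, 0, 0, 0.028, -0.0006, 0.015],
  ],
)

```text
clock: 4.8
position: [0.4963, 0.0423, 0.0412]
ee_rot: [0.665, 0.746, 0.0, -0.0]
ft_force: [-0.7, 0.9, -6.5]
grip_width: 0.279
```

move_arm(
  moves=[
    [0, 0, 0, 0, 0.0005, 0, 0.015],
    [0, 0, 0, 0, 0.001, 0, 0.015],
    [0, 0, 0, 0, 0.0015, 0, 0.015],
    [0, 0, 0, 0, 0.002, 0, 0.015],
    [0, 0, 0, 0, 0.0025, 0, 0.015],
    [0, 0, 0, 0, 0.003, 0, 0.015],
  ],
)

```text
clock: 5.4
position: [0.4993, 0.0427, 0.0412]
ee_rot: [0.665, 0.746, 0.0, -0.0]
ft_force: [0.2, 0.8, -5.4]
grip_width: 0.281
```

move_arm(
  moves=[
    [0, 0, 0, 0, 0, 0.0002, 0.015],
    [0, 0, 0, 0, 0.0003, 0.0003, 0.015],
    [0, 0, 0, 0, 0.0006, 0.0003, 0.015],
    [0, 0, 0, 0, 0.0009, 0.0003, 0.015],
    [0, 0, 0, 0, 0.0012, 0.0003, 0.015],
  ],
)

```text
clock: 5.9
position: [0.5005, 0.0428, 0.0409]
ee_rot: [0.665, 0.746, 0.0, -0.0]
ft_force: [-0.1, -0.5, -4.7]
grip_width: 0.278
```

move_arm(
  moves=[
    [0, 0, 0, 0, 0.0003, 0.0002, 0.015],
    [0, 0, 0, 0, 0.0006, 0.0002, 0.015],
    [0, 0, 0, 0, 0.0009, 0.0002, 0.015],
    [0, 0, 0, 0, 0.0012, 0.0002, 0.015],
    [0, 0, 0, 0, 0.0015, 0.0002, 0.015],
  ],
)

```text
clock: 6.4
position: [0.502, 0.043, 0.0407]
ee_rot: [0.665, 0.746, 0.0, -0.0]
ft_force: [-0.3, -0.7, -4.4]
grip_width: 0.278
```

move_arm(
  moves=[
    [0, 0, 0, 0, 0.0003, 0.0002, 0.015],
    [0, 0, 0, 0, 0.0006, 0.0002, 0.015],
    [0, 0, 0, 0, 0.0009, 0.0002, 0.015],
    [0, 0, 0, 0, 0.0012, 0.0002, 0.015],
  ],
)

```text
clock: 6.8
position: [0.5033, 0.0431, 0.0407]
ee_rot: [0.665, 0.746, 0.0, -0.0]
ft_force: [-4.6, 0.1, 4.1]
grip_width: 0.279
```

move_arm(
  moves=[
    [0, 0, 0, 0, 0, -0.0001, 0.015],
    [0, 0, 0, 0, 0, -0.0001, 0.015],
  ],
)

```text
clock: 7.0
position: [0.5033, 0.0432, 0.0407]
ee_rot: [0.665, 0.746, 0.0, 0.0]
ft_force: [-2.2, -0.5, 2.6]
grip_width: 0.279
```

```bash
python3 -c "
from workcell import manip
o=manip.get_obs();print(o['ft_force'],o['torque'],o['position'])"
```

```text
[-2.19346413 -0.54923388  2.55903955] [-0.00361914  0.51814602 -0.00997881] [0.5032711  0.04315291 0.04071835]
```

move_arm(
  moves=[
    [0, 0, 0, 0, 0.0002, 0, 0.015],
    [0, 0, 0, 0, 0.0004, 0, 0.015],
    [0, 0, 0, 0, 0.0006, 0, 0.015],
  ],
)

```text
clock: 7.3
position: [0.5034, 0.0432, 0.0407]
ee_rot: [0.665, 0.746, -0.0, -0.0]
ft_force: [-6.4, -0.9, 7.8]
grip_width: 0.279
```

move_arm(
  moves=[
    [0, 0, 0, 0, 0, -0.0002, 0.015],
    [0, 0, 0, 0, 0, -0.0003, 0.015],
    [0, 0, 0, 0, 0, -0.0003, 0.015],
  ],
)

```text
clock: 7.6
position: [0.5034, 0.0432, 0.0407]
ee_rot: [0.665, 0.746, -0.0, -0.0]
ft_force: [-3.8, 0.0, 1.8]
grip_width: 0.28
```

move_arm(
  moves=[
    [0, 0, 0, 0, 0.0002, -0.0003, 0.015],
    [0, 0, 0, 0, 0.0004, -0.0005, 0.015],
    [0, 0, 0, 0, 0.0004, -0.0005, 0.015],
    [0, 0, 0, 0, 0.0004, -0.0005, 0.015],
  ],
)

```text
clock: 8.0
position: [0.5036, 0.0432, 0.0409]
ee_rot: [0.665, 0.746, -0.0, -0.0]
ft_force: [-4.4, -0.3, -5.6]
grip_width: 0.278
```

move_arm(
  moves=[
    [0, 0, 0, 0, 0.0002, 0, 0.015],
    [0, 0, 0, 0, 0.0004, 0, 0.015],
    [0, 0, 0, 0, 0.0004, 0, 0.015],
  ],
)

```text
clock: 8.3
position: [0.5036, 0.0432, 0.0409]
ee_rot: [0.665, 0.746, -0.001, -0.001]
ft_force: [-6.1, -0.5, -4.4]
grip_width: 0.277
```

move_arm(
  moves=[
    [0, 0, 0, 0, 0.0002, 0.0001, 0.015],
    [0, 0, 0, 0, 0.0004, 0.0001, 0.015],
    [0, 0, 0, 0, 0.0004, 0.0001, 0.015],
    [0, 0, 0, 0, 0.0004, 0.0001, 0.015],
  ],
)

```text
clock: 8.7
position: [0.5037, 0.0432, 0.0409]
ee_rot: [0.665, 0.746, -0.001, -0.001]
ft_force: [-9.1, -0.5, -2.1]
grip_width: 0.278
```

move_arm(
  moves=[
    [0, 0, 0, 0, 0, 0, 0.015],
    [0, 0, 0, 0, 0, 0, 0.015],
    [0, 0, 0, 0, 0, 0, 0.015],
    [0, 0, 0, 0, 0, 0, 0.015],
  ],
)

```text
clock: 9.1
position: [0.5037, 0.0432, 0.0409]
ee_rot: [0.665, 0.746, -0.001, -0.001]
ft_force: [-8.3, -0.6, -2.6]
grip_width: 0.279
```

move_arm(
  moves=[
    [0, 0, 0, 0, 0, 0, 0.015],
    [0, 0, 0, 0, 0, 0, 0.015],
    [0, 0, 0, 0, 0, 0, 0.015],
    [0, 0, 0, 0, 0, 0, 0.015],
  ],
)

```text
clock: 9.5
position: [0.5037, 0.0432, 0.0408]
ee_rot: [0.665, 0.746, -0.001, -0.001]
ft_force: [-8.6, -2.1, -1.9]
grip_width: 0.277
```

move_arm(
  moves=[
    [0, 0, 0, 0, -0.0003, 0.0001, 0.015],
    [0, 0, 0, 0, -0.0006, 0.0002, 0.015],
    [0, 0, 0, 0, -0.0007, 0.0002, 0.015],
  ],
)

```text
clock: 9.8
position: [0.5036, 0.0432, 0.0408]
ee_rot: [0.665, 0.746, -0.0, -0.0]
ft_force: [-6.0, -0.3, -3.7]
grip_width: 0.278
```

move_arm(
  moves=[
    [0, 0, 0, 0, -0.0003, 0.0002, 0.015],
    [0, 0, 0, 0, -0.0004, 0.0003, 0.015],
    [0, 0, 0, 0, -0.0004, 0.0003, 0.026],
    [0, 0, 0, 0, -0.0004, 0.0003, 0.03],
    [0, 0, 0, 0, -0.0004, 0.0003, 0.036],
    [0, 0, 0, 0, -0.0004, 0.0003, 0.05],
    [0, 0, 0, 0, -0.0004, 0.0003, 0.07],
    [0, 0, 0, 0, -0.0004, 0.0003, 0.07],
  ],
)

```text
clock: 10.6
position: [0.504, 0.0432, 0.0408]
ee_rot: [0.665, 0.746, 0.0, 0.0]
ft_force: [-0.9, -0.1, -0.7]
grip_width: 0.821
```

move_arm(
  moves=[
    [0, 0, 0, 0, 0, -0.02, 0.07],
    [0, 0, 0, 0, 0, -0.06, 0.08],
    [0, 0, 0, 0, 0, -0.1, 0.0854],
    [0, 0, 0, 0, -0.03, -0.14, 0.0854],
    [0, 0, 0, 0.03, -0.06, -0.155, 0.0854],
    [0, 0, 0, 0.06, -0.07, -0.16, 0.0854],
    [0, 0, 0, 0.06, -0.07, -0.16, 0.0854],
    [0, 0, 0, 0.06, -0.07, -0.16, 0.0854],
  ],
)

```text
clock: 11.4
position: [0.4275, 0.095, 0.201]
ee_rot: [0.665, 0.747, 0.0, 0.0]
ft_force: [0.3, -0.5, -0.2]
grip_width: 0.998
```

Run:
```python
from h import *
from workcell import manip
import json
o=manip.get_obs();p=cams.camera_params("wrist");im=cams.camera("wrist")
print(o["position"],o["ee_rot"],o["ft_force"])
json.dump({k:np.array(v).tolist() for k,v in p.items()},open("w2.json","w"))
a=cv2.cvtColor(im,cv2.COLOR_RGB2BGR)
cv2.imwrite("pics/w2b.png",cv2.resize(a,(768,576),interpolation=cv2.INTER_CUBIC))
```

```text
[0.4274815  0.09503234 0.20096572] [6.64899983e-01 7.46932310e-01 3.52562535e-04 1.14392672e-04] [ 0.25655868 -0.51861471 -0.24771535]
```

View pics/w2b.png

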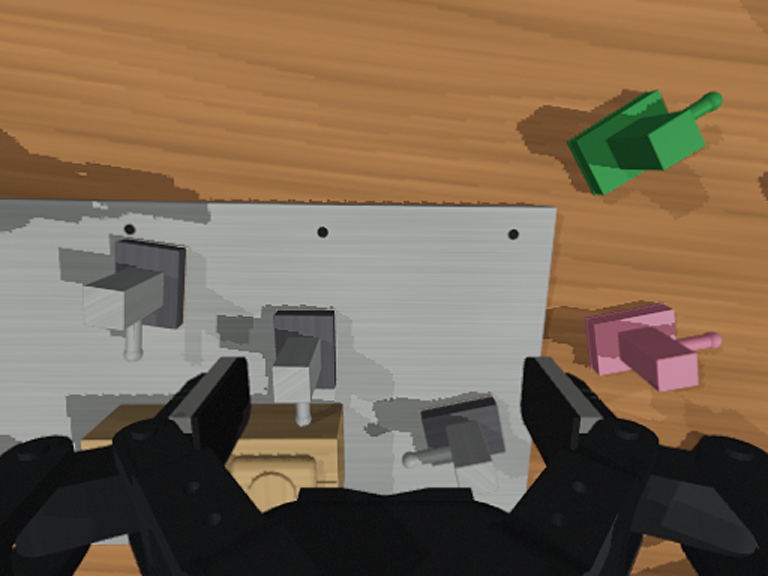

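Run:
```python
from h import *
import json
p=json.load(open("w2.json")); p={k:np.array(v) if isinstance(v,list) else v for k,v in p.items()}
W=lambda l,z:onz(p,[((u+.5)/1.5-.5,(v+.5)/1.5-.5) for u,v in l],z)[:,:2].round(4)
print("noses L R E",W([(304,420),(133,353),(410,459)],.044).tolist())
print("Efoot",W([(421,412),(494,398),(504,452)],.028).tolist())
print("Ltop",W([(278,365),(312,367),(309,402),(273,402)],.079).mean(0))
q=W([(342,405),(130,405)],.012);print("blank bot",q.tolist(),np.degrees(np.arctan2(-(q[0]-q[1])[0],(q[0]-q[1])[1])))
q=W([(557,208),(100,201)],.012);print("plate",q.tolist(),np.degrees(np.arctan2(-(q[0]-q[1])[0],(q[0]-q[1])[1])))
print(go([.4664,-.0726,.12],-1.7))
```

```text
noses L R E [[0.5497, 0.0486], [0.5097, -0.0746], [0.5737, 0.1309]]
Efoot [[0.5425, 0.1363], [0.524, 0.1905], [0.57, 0.2067]]
Ltop [0.502625 0.04425 ]
blank bot [[0.5528, 0.0742], [0.5716, -0.0954]] 6.325359807459689
plate [[0.3772, 0.2136], [0.4103, -0.1114]] 5.815303409606555
(array([0.01, 0.01, 8.26]), array([-0.1702,  0.0194,  0.0807]))
```

move_arm(
  moves=[
    [0, 0, 2, -0.03, 0.004, 0, 0.0854],
    [0, 0, 4, -0.075, 0.01, 0, 0.0854],
    [0, 0, 6, -0.12, 0.015, 0, 0.0854],
    [0, 0, 8.2, -0.155, 0.0194, 0.01, 0.0854],
    [0, 0, 8.2, -0.17, 0.0194, 0.04, 0.0854],
    [0, 0, 8.2, -0.17, 0.0194, 0.08, 0.0854],
    [0, 0, 8.2, -0.17, 0.0194, 0.12, 0.0854],
    [0, 0, 8.2, -0.17, 0.0194, 0.15, 0.0854],
    [0, 0, 8.2, -0.17, 0.0194, 0.159, 0.0854],
    [0, 0, 8.2, -0.17, 0.0194, 0.159, 0.0854],
  ],
)

```text
clock: 12.45
position: [0.4654, -0.073, 0.041]
ee_rot: [0.718, 0.696, -0.001, -0.0]
ft_force: [0.1, -0.8, 0.6]
grip_width: 0.998
```

move_arm(
  grip_force=25,
  moves=[
    [0, 0, 0, 0, 0, 0, 0.05],
    [0, 0, 0, 0, 0, 0, 0.036],
    [0, 0, 0, 0, 0, 0, 0.028],
    [0, 0, 0, 0, 0, 0, 0.02],
    [0, 0, 0, 0, 0, 0, 0.015],
    [0, 0, 0, 0, 0, 0, 0.015],
    [0, 0, 0, 0, 0, 0, 0.015],
  ],
)

```text
clock: 13.15
position: [0.4668, -0.0718, 0.0425]
ee_rot: [0.717, 0.697, 0.001, 0.0]
ft_force: [-1.3, 1.1, 7.0]
grip_width: 0.276
```

```bash
python3 -c "
from h import *
n=np.array([np.cos(np.radians(6.5)),np.sin(np.radians(6.5))]);t=np.array([-n[1],n[0]])
L=np.array([.5484,.0484])  # left nose centre at contact
# left corner along t
FL=np.array([.5525,.0740]); print('L from end',(FL-L)@t)
nose=L-.129*t; post=nose-.045*n; print(nose,post, go([*(post-.05*n),.0412],6.5))"
```

```text
L from end 0.02497130632887222
[ 0.56300321 -0.07977077] [ 0.51829248 -0.08486491] (array([ 0.07, -0.02, -8.13]), array([-0.0187,  0.0023,  0.0013]))
```

move_arm(
  moves=[
    [0, 0, 0, 0, 0, -0.0003, 0.015],
    [0, 0, -2, -0.001, 0, -0.0005, 0.015],
    [0, 0, -4, -0.004, 0.0005, -0.0005, 0.015],
    [0, 0, -6, -0.007, 0.001, -0.0005, 0.015],
    [0, 0, -8, -0.01, 0.0015, -0.0005, 0.015],
    [0, 0, -8.1, -0.013, 0.002, -0.0005, 0.015],
    [0, 0, -8.1, -0.016, 0.0023, -0.0005, 0.015],
    [0, 0, -8.1, -0.016, 0.0023, -0.0005, 0.015],
  ],
)

```text
clock: 13.95
position: [0.4684, -0.0882, 0.0425]
ee_rot: [0.666, 0.746, 0.0, 0.0]
ft_force: [-0.1, 1.0, 4.9]
grip_width: 0.278
```

```bash
python3 -c "
from h import *
from workcell import manip
o=manip.get_obs();print(o['ft_force'],o['torque'])
print(go([.51829,-.08486,.0412],6.5))"
```

```text
[-0.11245999  0.98252385  4.85836278] [ 0.2372683  -0.05508615  0.02166775]
(array([ 0.04,  0.  , -0.09]), array([-0.0023,  0.05  ,  0.0014]))
```

move_arm(
  moves=[
    [0, 0, 0, 0, 0.002, -0.0003, 0.015],
    [0, 0, 0, 0, 0.007, -0.0004, 0.015],
    [0, 0, 0, 0, 0.013, -0.0004, 0.015],
    [0, 0, 0, 0, 0.019, -0.0004, 0.015],
    [0, 0, 0, 0, 0.025, -0.0004, 0.015],
    [0, 0, 0, 0, 0.031, -0.0004, 0.015],
    [0, 0, 0, 0, 0.036, -0.0004, 0.015],
    [0, 0, 0, 0, 0.04, -0.0004, 0.015],
    [0, 0, 0, 0, 0.042, -0.0004, 0.015],
    [0, 0, 0, 0, 0.043, -0.0004, 0.015],
  ],
)

```text
clock: 14.95
position: [0.5101, -0.0838, 0.0426]
ee_rot: [0.667, 0.745, -0.001, -0.0]
ft_force: [-4.7, 0.1, 7.8]
grip_width: 0.282
```

move_arm(
  moves=[
    [0, 0, 0, 0, 0.0005, 0, 0.015],
    [0, 0, 0, 0, 0.001, 0, 0.015],
    [0, 0, 0, 0, 0.0015, 0, 0.015],
    [0, 0, 0, 0, 0.002, 0, 0.015],
    [0, 0, 0, 0, 0.0025, 0, 0.015],
    [0, 0, 0, 0, 0.003, 0, 0.015],
  ],
)

```text
clock: 15.55
position: [0.5129, -0.0835, 0.0426]
ee_rot: [0.667, 0.745, -0.001, -0.0]
ft_force: [-4.1, -0.8, 6.1]
grip_width: 0.276
```

move_arm(
  moves=[
    [0, 0, 0, 0, 0, -0.0003, 0.015],
    [0, 0, 0, 0, 0.0005, -0.0005, 0.015],
    [0, 0, 0, 0, 0.001, -0.0006, 0.015],
    [0, 0, 0, 0, 0.0015, -0.0006, 0.015],
    [0, 0, 0, 0, 0.002, -0.0006, 0.015],
  ],
)

```text
clock: 16.05
position: [0.5155, -0.0824, 0.0429]
ee_rot: [0.666, 0.746, -0.0, -0.0]
ft_force: [0.3, 0.4, -5.8]
grip_width: 0.276
```

move_arm(
  moves=[
    [0, 0, 0, 0, 0.0003, 0.0002, 0.015],
    [0, 0, 0, 0, 0.0006, 0.0002, 0.015],
    [0, 0, 0, 0, 0.0009, 0.0002, 0.015],
    [0, 0, 0, 0, 0.0012, 0.0002, 0.015],
  ],
)

```text
clock: 16.45
position: [0.517, -0.0824, 0.0431]
ee_rot: [0.666, 0.746, 0.0, -0.0]
ft_force: [-0.3, -0.3, -4.4]
grip_width: 0.279
```

move_arm(
  moves=[
    [0, 0, 0, 0, 0.0002, 0.0001, 0.015],
    [0, 0, 0, 0, 0.0004, 0.0002, 0.015],
    [0, 0, 0, 0, 0.0006, 0.0002, 0.015],
    [0, 0, 0, 0, 0.0008, 0.0002, 0.015],
  ],
)

```text
clock: 16.85
position: [0.5177, -0.0823, 0.0429]
ee_rot: [0.666, 0.746, 0.0, -0.0]
ft_force: [-0.7, -0.7, -5.9]
grip_width: 0.277
```

move_arm(
  moves=[
    [0, 0, 0, 0, 0.0002, 0.0001, 0.015],
    [0, 0, 0, 0, 0.0004, 0.0002, 0.015],
    [0, 0, 0, 0, 0.0006, 0.0002, 0.015],
    [0, 0, 0, 0, 0.0008, 0.0002, 0.015],
  ],
)

```text
clock: 17.25
position: [0.5185, -0.0822, 0.0427]
ee_rot: [0.666, 0.746, 0.0, -0.0]
ft_force: [0.1, -0.1, -5.1]
grip_width: 0.28
```

move_arm(
  moves=[
    [0, 0, 0, 0, 0.0002, 0.0001, 0.015],
    [0, 0, 0, 0, 0.0004, 0.0001, 0.015],
    [0, 0, 0, 0, 0.0006, 0.0001, 0.015],
    [0, 0, 0, 0, 0.0006, 0.0001, 0.015],
  ],
)

```text
clock: 17.65
position: [0.5192, -0.0821, 0.0426]
ee_rot: [0.666, 0.746, 0.0, 0.0]
ft_force: [0.4, -0.8, -4.5]
grip_width: 0.276
```

move_arm(
  moves=[
    [0, 0, 0, 0, 0.0002, 0.0001, 0.015],
    [0, 0, 0, 0, 0.0004, 0.0001, 0.015],
    [0, 0, 0, 0, 0.0006, 0.0001, 0.015],
    [0, 0, 0, 0, 0.0008, 0.0001, 0.015],
  ],
)

```text
clock: 18.05
position: [0.5196, -0.0821, 0.0426]
ee_rot: [0.666, 0.746, -0.0, -0.0]
ft_force: [-5.6, 1.0, 4.5]
grip_width: 0.275
```

move_arm(
  moves=[
    [0, 0, 0, 0, 0.0, -0.0002, 0.015],
    [0, 0, 0, 0, 0.0002, -0.0003, 0.015],
    [0, 0, 0, 0, 0.0004, -0.0003, 0.015],
    [0, 0, 0, 0, 0.0004, -0.0003, 0.015],
  ],
)

```text
clock: 18.45
position: [0.5197, -0.0821, 0.0426]
ee_rot: [0.666, 0.746, -0.0, -0.0]
ft_force: [-6.5, -0.9, 2.6]
grip_width: 0.282
```

move_arm(
  moves=[
    [0, 0, 0, 0, 0.0, -0.0002, 0.015],
    [0, 0, 0, 0, 0.0002, -0.0003, 0.015],
    [0, 0, 0, 0, 0.0004, -0.0003, 0.015],
    [0, 0, 0, 0, 0.0004, -0.0003, 0.015],
  ],
)

```text
clock: 18.85
position: [0.5198, -0.082, 0.0427]
ee_rot: [0.666, 0.746, -0.001, -0.001]
ft_force: [-6.7, -0.2, -0.2]
grip_width: 0.278
```

move_arm(
  moves=[
    [0, 0, 0, 0, 0.0002, -0.0001, 0.015],
    [0, 0, 0, 0, 0.0004, -0.0002, 0.015],
    [0, 0, 0, 0, 0.0004, -0.0002, 0.015],
    [0, 0, 0, 0, 0.0004, -0.0002, 0.015],
  ],
)

```text
clock: 19.25
position: [0.5198, -0.0821, 0.0427]
ee_rot: [0.666, 0.746, -0.001, -0.001]
ft_force: [-7.0, -0.9, 0.4]
grip_width: 0.277
```

move_arm(
  moves=[
    [0, 0, 0, 0, 0.0002, -0.0002, 0.015],
    [0, 0, 0, 0, 0.0002, -0.0002, 0.015],
    [0, 0, 0, 0, 0.0002, -0.0002, 0.015],
  ],
)

```text
clock: 19.55
position: [0.5199, -0.082, 0.0427]
ee_rot: [0.666, 0.746, -0.001, -0.001]
ft_force: [-8.0, -0.8, -2.5]
grip_width: 0.279
```

move_arm(
  moves=[
    [0, 0, 0, 0, 0.0001, 0, 0.015],
    [0, 0, 0, 0, 0.0001, 0, 0.015],
    [0, 0, 0, 0, 0.0001, 0, 0.015],
    [0, 0, 0, 0, 0.0001, 0, 0.015],
  ],
)

```text
clock: 19.95
position: [0.5199, -0.082, 0.0427]
ee_rot: [0.666, 0.746, -0.001, -0.001]
ft_force: [-8.2, 0.0, -1.9]
grip_width: 0.278
```

move_arm(
  moves=[
    [0, 0, 0, 0, 0, 0, 0.015],
    [0, 0, 0, 0, 0, 0, 0.015],
    [0, 0, 0, 0, 0, 0, 0.015],
    [0, 0, 0, 0, 0, 0, 0.015],
  ],
)

```text
clock: 20.35
position: [0.5199, -0.0821, 0.0427]
ee_rot: [0.666, 0.746, -0.001, -0.001]
ft_force: [-8.0, -1.2, -0.5]
grip_width: 0.279
```

move_arm(
  moves=[
    [0, 0, 0, 0, -0.0004, 0.0001, 0.015],
    [0, 0, 0, 0, -0.0008, 0.0003, 0.015],
    [0, 0, 0, 0, -0.0011, 0.0004, 0.015],
    [0, 0, 0, 0, -0.0011, 0.0004, 0.026],
    [0, 0, 0, 0, -0.0011, 0.0004, 0.03],
    [0, 0, 0, 0, -0.0011, 0.0004, 0.036],
    [0, 0, 0, 0, -0.0011, 0.0004, 0.05],
    [0, 0, 0, 0, -0.0011, 0.0004, 0.07],
    [0, 0, 0, 0, -0.0011, 0.0004, 0.07],
  ],
)

```text
clock: 21.25
position: [0.5204, -0.082, 0.0431]
ee_rot: [0.666, 0.746, 0.0, 0.0]
ft_force: [-1.3, 0.1, 0.6]
grip_width: 0.816
```

move_arm(
  moves=[
    [0, 0, 0, 0, 0, -0.015, 0.07],
    [0, 0, 0, 0, 0, -0.05, 0.08],
    [0, 0, 0, 0, 0, -0.09, 0.0854],
    [0, 0, 0, 0, -0.02, -0.13, 0.0854],
    [0, 0, 0, 0, -0.03, -0.16, 0.0854],
    [0, 0, 0, 0, -0.03, -0.16, 0.0854],
  ],
)

```text
clock: 21.85
position: [0.4917, -0.0863, 0.2083]
ee_rot: [0.667, 0.745, 0.003, 0.002]
ft_force: [1.2, 0.3, -0.6]
grip_width: 1.002
```

```bash
python3 -c "
from h import *
from workcell import manip
o=manip.get_obs();print(o['joint_pos'],o['position'],o['ft_force'])
print(go([.559,.1725,.2],-71))
print(go([.559,.1725,.2],109))"
```

```text
[-0.48758646  0.05040301  0.59627555  1.852171   -0.03248617  1.24052528
  1.80070427] [ 0.49167365 -0.08632205  0.20826735] [ 1.22876661  0.27205329 -0.63912185]
(array([ 0.34, -0.34, 77.39]), array([0.2497, 0.0956, 0.0092]))
(array([   0.36,    0.36, -102.61]), array([0.2497, 0.0956, 0.0092]))
```

move_arm(
  moves=[
    [0, 0, 7.5, 0.015, 0.006, 0, 0.0854],
    [0, 0, 15, 0.04, 0.016, 0, 0.0854],
    [0, 0, 23, 0.07, 0.028, 0, 0.0854],
    [0, 0, 31, 0.1, 0.04, 0, 0.0854],
    [0, 0, 39, 0.13, 0.052, 0, 0.0854],
    [0, 0, 47, 0.16, 0.064, 0, 0.0854],
    [0, 0, 55, 0.19, 0.075, 0, 0.0854],
    [0, 0, 63, 0.215, 0.085, 0, 0.0854],
    [0, 0, 71, 0.235, 0.092, 0, 0.0854],
    [0, 0, 77, 0.25, 0.0956, 0, 0.0854],
  ],
)

```text
clock: 22.85
position: [0.5574, 0.1755, 0.2031]
ee_rot: [0.986, 0.167, -0.0, 0.0]
ft_force: [0.5, 0.7, 0.9]
grip_width: 1.0
```

move_arm(
  moves=[
    [0, 0, 0, 0, -0.025, 0, 0.0854],
    [0, 0, 0, 0, -0.05, 0, 0.0854],
    [0, 0, 0, 0, -0.05, 0, 0.0854],
    [0, 0, 0, 0, -0.05, 0, 0.0854],
  ],
)

```text
clock: 23.25
position: [0.5405, 0.2211, 0.2032]
ee_rot: [0.986, 0.17, -0.0, 0.0]
ft_force: [0.0, -0.1, 0.9]
grip_width: 1.001
```

Run:
```python
from h import *
from workcell import manip
import json
o=manip.get_obs();p=cams.camera_params("wrist");im=cams.camera("wrist")
print(o["position"],o["ee_rot"],o["joint_pos"])
json.dump({k:np.array(v).tolist() for k,v in p.items()},open("w3.json","w"))
a=cv2.cvtColor(im,cv2.COLOR_RGB2BGR)
cv2.imwrite("pics/w3b.png",cv2.resize(a,(768,576),interpolation=cv2.INTER_CUBIC))
print(go([.559,.1725,.0415],-71))
```

```text
[0.54048122 0.22114464 0.2031651 ] [ 9.85510643e-01  1.69613481e-01 -5.78371945e-05  1.90903024e-04] [-0.87805224  0.27185727  0.4939258   1.63744618 -0.13348026  1.2662297
 -0.01843695]
(array([ 0.03, -0.  ,  0.44]), array([0.0012, 0.051 , 0.1618]))
```

View pics/w3b.png

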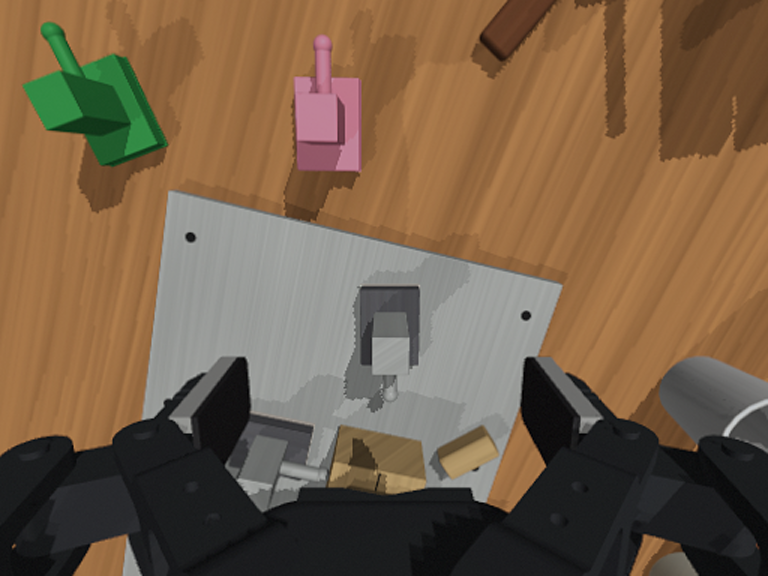

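Run:
```python
from h import *
import json
p=json.load(open("w3.json")); p={k:np.array(v) if isinstance(v,list) else v for k,v in p.items()}
W=lambda l,z:onz(p,[((u+.5)/1.5-.5,(v+.5)/1.5-.5) for u,v in l],z)[:,:2].round(4)
q=W([(374,338),(409,338),(410,374),(373,373)],.079);post=q.mean(0)
nose=W([(390,395)],.044)[0];d=nose-post;print("post",post,"nose",nose,np.hypot(*d),np.degrees(np.arctan2(d[1],d[0])))
print("foot",W([(361,287),(419,288)],.028).tolist())
q=W([(341,426),(421,440)],.012);d=q[1]-q[0];print("end bottom",q.tolist(),q.mean(0),np.hypot(*d),np.degrees(np.arctan2(d[1],d[0])))
print("offcut",W([(437,458),(488,426),(498,449)],.03).tolist())
print("Lnose",W([(320,474)],.044))
```

```text
post [0.560525 0.174125] nose [0.5756 0.1302] 0.04643986703254002 -71.05784949015806
foot [[0.5297, 0.1966], [0.5696, 0.21]]
end bottom [[0.553, 0.0736], [0.6202, 0.0834]] [0.5866 0.0785] 0.06791082387955538 8.297144969836886
offcut [[0.6324, 0.0832], [0.6596, 0.1235], [0.675, 0.1072]]
Lnose [[0.5473 0.0488]]
```

move_arm(
  moves=[
    [0, 0, 0.4, 0.002, 0.03, 0.01, 0.0854],
    [0, 0, 0.4, 0.0025, 0.05, 0.035, 0.0854],
    [0, 0, 0.4, 0.0025, 0.05, 0.07, 0.0854],
    [0, 0, 0.4, 0.0025, 0.05, 0.105, 0.0854],
    [0, 0, 0.4, 0.0025, 0.05, 0.135, 0.0854],
    [0, 0, 0.4, 0.0025, 0.05, 0.153, 0.0854],
    [0, 0, 0.4, 0.0025, 0.05, 0.1615, 0.0854],
    [0, 0, 0.4, 0.0025, 0.05, 0.1615, 0.0854],
  ],
)

```text
clock: 24.1
position: [0.5595, 0.1735, 0.041]
ee_rot: [0.986, 0.165, -0.001, 0.0]
ft_force: [0.9, 0.0, -0.0]
grip_width: 1.0
```

move_arm(
  grip_force=25,
  moves=[
    [0, 0, 0, 0, 0, 0, 0.05],
    [0, 0, 0, 0, 0, 0, 0.036],
    [0, 0, 0, 0, 0, 0, 0.028],
    [0, 0, 0, 0, 0, 0, 0.02],
    [0, 0, 0, 0, 0, 0, 0.015],
    [0, 0, 0, 0, 0, 0, 0.015],
    [0, 0, 0, 0, 0, 0, 0.015],
  ],
)

```text
clock: 24.8
position: [0.56, 0.1749, 0.0422]
ee_rot: [0.986, 0.166, 0.0, -0.0]
ft_force: [-1.6, -0.3, 5.7]
grip_width: 0.276
```

```bash
python3 -c "
from h import *
from workcell import manip
o=manip.get_obs();print(o['ft_force'],o['position'])
a=np.radians(7.1);t=np.array([-np.sin(a),np.cos(a)])
post=np.array([.5862,.0784])+.051*t; print(post)
print('start',go([*(post+.045*t),o['position'][2]],-82.9))
print(go([*(post+.04*t),o['position'][2]],-82.9))"
```

```text
[-1.59811097 -0.28422526  5.68197219] [0.56002128 0.17486723 0.0422171 ]
[0.57989632 0.12900893]
start (array([-0.02, -0.05, 11.97]), array([0.0131, 0.0058, 0.    ]))
(array([-0.02, -0.05, 11.97]), array([0.0121, 0.0107, 0.    ]))
```

move_arm(
  moves=[
    [0, 0, 0, 0, 0, -0.0003, 0.015],
    [0, 0, 2, 0.001, 0.001, -0.0005, 0.015],
    [0, 0, 4.5, 0.004, 0.003, -0.0006, 0.015],
    [0, 0, 7, 0.007, 0.006, -0.0006, 0.015],
    [0, 0, 9.5, 0.01, 0.009, -0.0006, 0.015],
    [0, 0, 12, 0.0121, 0.0107, -0.0006, 0.015],
    [0, 0, 12, 0.0121, 0.0107, -0.0006, 0.015],
    [0, 0, 12, 0.0121, 0.0107, -0.0006, 0.015],
  ],
)

```text
clock: 25.6
position: [0.5747, 0.1688, 0.0422]
ee_rot: [0.998, 0.062, 0.0, -0.0]
ft_force: [0.1, 1.2, 2.5]
grip_width: 0.276
```

```bash
python3 -c "
from h import *
print(go([.5799,.1290,.0425],-82.9))"
```

```text
(array([-0.01, -0.02, -0.01]), array([ 0.0003,  0.0401, -0.0003]))
```

Fz is 2.5; raise 0.2 mm and advance 34 mm of the estimated 40.

move_arm(
  moves=[
    [0, 0, 0, 0, 0.002, -0.0002, 0.015],
    [0, 0, 0, 0, 0.006, -0.0003, 0.015],
    [0, 0, 0, 0, 0.011, -0.0003, 0.015],
    [0, 0, 0, 0, 0.016, -0.0003, 0.015],
    [0, 0, 0, 0, 0.021, -0.0003, 0.015],
    [0, 0, 0, 0, 0.026, -0.0003, 0.015],
    [0, 0, 0, 0, 0.03, -0.0003, 0.015],
    [0, 0, 0, 0, 0.033, -0.0003, 0.015],
    [0, 0, 0, 0, 0.034, -0.0003, 0.015],
    [0, 0, 0, 0, 0.0345, -0.0003, 0.015],
  ],
)

```text
clock: 26.6
position: [0.5786, 0.134, 0.0422]
ee_rot: [0.998, 0.062, -0.0, 0.0]
ft_force: [-0.3, 0.6, -5.9]
grip_width: 0.277
```

move_arm(
  moves=[
    [0, 0, 0, 0, 0.0004, 0, 0.015],
    [0, 0, 0, 0, 0.0008, 0, 0.015],
    [0, 0, 0, 0, 0.0012, 0, 0.015],
    [0, 0, 0, 0, 0.0016, 0, 0.015],
    [0, 0, 0, 0, 0.002, 0, 0.015],
    [0, 0, 0, 0, 0.0024, 0, 0.015],
  ],
)

```text
clock: 27.2
position: [0.5791, 0.1318, 0.0424]
ee_rot: [0.998, 0.062, -0.0, 0.0]
ft_force: [0.2, 0.9, -6.5]
grip_width: 0.277
```

move_arm(
  moves=[
    [0, 0, 0, 0, 0.0003, 0.0002, 0.015],
    [0, 0, 0, 0, 0.0006, 0.0002, 0.015],
    [0, 0, 0, 0, 0.0009, 0.0002, 0.015],
    [0, 0, 0, 0, 0.0012, 0.0002, 0.015],
  ],
)

```text
clock: 27.6
position: [0.5793, 0.1309, 0.0423]
ee_rot: [0.998, 0.062, -0.0, -0.0]
ft_force: [0.2, 1.0, -6.5]
grip_width: 0.273
```

move_arm(
  moves=[
    [0, 0, 0, 0, 0.0002, 0.0001, 0.015],
    [0, 0, 0, 0, 0.0004, 0.0001, 0.015],
    [0, 0, 0, 0, 0.0006, 0.0001, 0.015],
    [0, 0, 0, 0, 0.0008, 0.0001, 0.015],
  ],
)

```text
clock: 28.0
position: [0.5793, 0.1307, 0.0423]
ee_rot: [0.998, 0.062, -0.0, -0.0]
ft_force: [-0.7, 4.8, -4.8]
grip_width: 0.273
```

move_arm(
  moves=[
    [0, 0, 0, 0, 0.0, 0.0002, 0.015],
    [0, 0, 0, 0, 0.0002, 0.0002, 0.015],
    [0, 0, 0, 0, 0.0002, 0.0002, 0.015],
    [0, 0, 0, 0, 0.0002, 0.0002, 0.015],
  ],
)

```text
clock: 28.4
position: [0.5793, 0.1307, 0.0423]
ee_rot: [0.998, 0.062, 0.0, -0.001]
ft_force: [-1.1, 5.4, -3.3]
grip_width: 0.281
```

move_arm(
  moves=[
    [0, 0, 0, 0, 0.0002, 0, 0.015],
    [0, 0, 0, 0, 0.0004, 0, 0.015],
    [0, 0, 0, 0, 0.0004, 0, 0.015],
    [0, 0, 0, 0, 0.0004, 0, 0.015],
  ],
)

```text
clock: 28.8
position: [0.5793, 0.1307, 0.0423]
ee_rot: [0.998, 0.062, 0.0, -0.001]
ft_force: [-2.5, 5.5, -3.1]
grip_width: 0.277
```

move_arm(
  moves=[
    [0, 0, 0, 0, 0.0002, 0, 0.015],
    [0, 0, 0, 0, 0.0003, 0, 0.015],
    [0, 0, 0, 0, 0.0003, 0, 0.015],
    [0, 0, 0, 0, 0.0003, 0, 0.015],
  ],
)

```text
clock: 29.2
position: [0.5793, 0.1306, 0.0423]
ee_rot: [0.998, 0.062, 0.0, -0.001]
ft_force: [-3.5, 7.8, -2.9]
grip_width: 0.274
```

move_arm(
  moves=[
    [0, 0, 0, 0, 0, 0, 0.015],
    [0, 0, 0, 0, 0, 0, 0.015],
    [0, 0, 0, 0, 0, 0, 0.015],
    [0, 0, 0, 0, 0, 0, 0.015],
  ],
)

```text
clock: 29.6
position: [0.5793, 0.1306, 0.0423]
ee_rot: [0.998, 0.062, -0.0, -0.001]
ft_force: [-2.9, 6.2, -3.3]
grip_width: 0.279
```

move_arm(
  moves=[
    [0, 0, 0, 0, 0, 0, 0.015],
    [0, 0, 0, 0, 0, 0, 0.015],
    [0, 0, 0, 0, 0, 0, 0.015],
    [0, 0, 0, 0, 0, 0, 0.015],
  ],
)

```text
clock: 30.0
position: [0.5793, 0.1307, 0.0423]
ee_rot: [0.998, 0.062, -0.0, -0.001]
ft_force: [-2.3, 6.1, -2.2]
grip_width: 0.275
```

move_arm(
  moves=[
    [0, 0, 0, 0, 0.0001, 0, 0.015],
    [0, 0, 0, 0, 0.0003, 0, 0.015],
    [0, 0, 0, 0, 0.0003, 0, 0.015],
    [0, 0, 0, 0, 0.0003, 0, 0.015],
  ],
)

```text
clock: 30.4
position: [0.5793, 0.1306, 0.0423]
ee_rot: [0.998, 0.062, -0.0, -0.001]
ft_force: [-3.1, 7.3, -3.2]
grip_width: 0.279
```

move_arm(
  moves=[
    [0, 0, 0, 0, 0, 0, 0.015],
    [0, 0, 0, 0, 0, 0, 0.015],
    [0, 0, 0, 0, 0, 0, 0.015],
  ],
)

```text
clock: 30.7
position: [0.5793, 0.1306, 0.0423]
ee_rot: [0.998, 0.062, -0.0, -0.001]
ft_force: [-3.4, 8.1, -3.0]
grip_width: 0.277
```

move_arm(
  moves=[
    [0, 0, 0, 0, 0, 0, 0.015],
    [0, 0, 0, 0, 0, 0, 0.015],
    [0, 0, 0, 0, 0, 0, 0.015],
  ],
)

```text
clock: 31.0
position: [0.5793, 0.1306, 0.0423]
ee_rot: [0.998, 0.062, -0.0, -0.001]
ft_force: [-3.3, 7.7, -1.9]
grip_width: 0.277
```

move_arm(
  moves=[
    [0, 0, 0, 0, -0.0003, 0.0001, 0.015],
    [0, 0, 0, 0, -0.0006, 0.0002, 0.015],
    [0, 0, 0, 0, -0.0008, 0.0002, 0.015],
    [0, 0, 0, 0, -0.0008, 0.0002, 0.026],
    [0, 0, 0, 0, -0.0008, 0.0002, 0.03],
    [0, 0, 0, 0, -0.0008, 0.0002, 0.036],
    [0, 0, 0, 0, -0.0008, 0.0002, 0.05],
    [0, 0, 0, 0, -0.0008, 0.0002, 0.06],
    [0, 0, 0, 0, -0.0008, 0.0002, 0.06],
  ],
)

```text
clock: 31.9
position: [0.5795, 0.1294, 0.0418]
ee_rot: [0.998, 0.062, 0.0, 0.0]
ft_force: [-0.5, -0.7, -0.1]
grip_width: 0.702
```

move_arm(
  moves=[
    [0, 0, 0, 0, 0, -0.015, 0.06],
    [0, 0, 0, 0, 0, -0.05, 0.06],
    [0, 0, 0, 0, 0, -0.09, 0.06],
    [0, 0, 0, 0, -0.02, -0.12, 0.06],
    [0, 0, 0, 0, -0.05, -0.16, 0.06],
    [0, 0, 0, 0, -0.09, -0.17, 0.06],
    [0, 0, 0, 0, -0.13, -0.17, 0.06],
    [0, 0, 0, 0, -0.15, -0.17, 0.06],
    [0, 0, 0, 0, -0.15, -0.17, 0.06],
  ],
)

```text
clock: 32.8
position: [0.5597, 0.282, 0.2121]
ee_rot: [0.998, 0.064, -0.0, -0.0]
ft_force: [-0.5, -0.5, 0.2]
grip_width: 0.708
```

Run:
```python
from h import *
from workcell import manip
o=manip.get_obs();print(o["position"],o["ft_force"],o["clock"])
a=[]
for n,(y,x) in {"scene":(145,165),"side":(110,130)}.items():
    im=cv2.cvtColor(cams.camera(n),cv2.COLOR_RGB2BGR)
    a.append(im)
A=cv2.resize(a[0][140:350,165:405],(400*2//2,350));B=cv2.resize(a[1][95:305,130:370],(400,350))
cv2.imwrite("pics/f.png",np.hstack([cv2.resize(a[0][150:330,200:350],(400,480),interpolation=cv2.INTER_CUBIC),cv2.resize(a[1][110:290,160:310],(400,480),interpolation=cv2.INTER_CUBIC)]))
```

```text
[0.55967917 0.2819768  0.21206507] [-0.49484136 -0.48507298  0.18412693] 32.8
```

View pics/f.png

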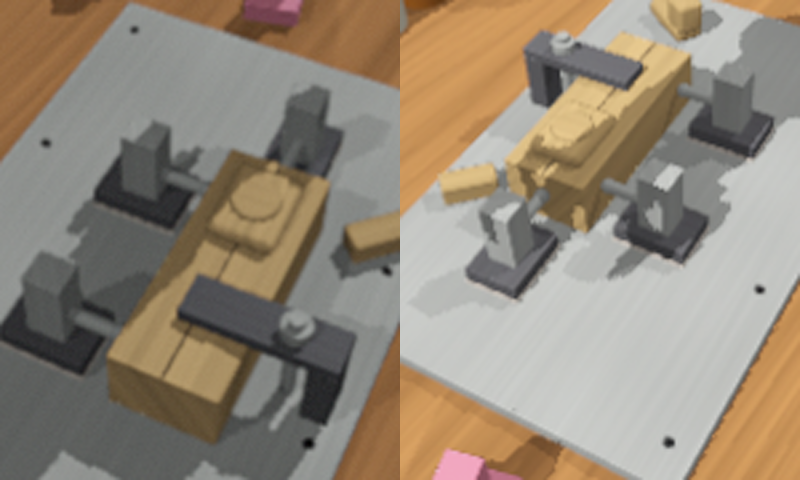

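```bash
python3 -c "
from workcell import manip
print(manip.hand_in())"
```

```text
the job is handed in; nothing more can be done
None
```

I touched off all three stops in the order asked (left, right, end) and handed the job in with about 33 s on the robot's clock.

| Stop | Wrist force along the nose | Hold | Contact point |
|---|---|---|---|
| Left | about 8.5 N | 0.8 s | about 25 mm from the left end |
| Right | about 8 N | 0.8 s | about 30 mm from the right end |
| End | about 6–8 N, then topped up to about 8 N | over 0.5 s | middle of the left end |

- **Force:** I read it at the wrist with the stop's weight partly carried. Glide drag and about 1 N of sensor noise are included, so the push on the wood itself may be roughly 1 N lower.
- **Squareness:** the two front contacts put the blank's face at about 7.2°. I set the left and right stops at about 6.5°, so they are about 0.7° out of square. I set the end stop at 7.1°.
- **Lifting:** at times during the approaches the gripper carried a stop's full weight, so it may have slid with its foot a few tenths of a millimetre clear of the plate. On the end stop there was also about 2.5 N of side load while pushing.
- **Last checks:** the final pictures show all three stops standing with their noses at the wood, and the offcut where it was. The foot is only partly in view, but the arm never went near it. They cannot show a gap under about 1 mm. Each stop was still being pushed just before I let go, and the wrist force was back to zero with the arm clear.

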